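# Ready the tray-bake for cutting

### The job

Get the tray-bake ready for cutting: slide every metal divider straight up out of the slotted rails on the board and stand each one upright, fully down, in a slot of the free wooden stand (not the stand with the dinner plate on it), setting them down without dropping them. Also lay the steel stop bar flat on the table with a long side flush against the board's long edge that faces the robot, roughly centred on it, so the board cannot creep; leave the plate, jug and bowl where they are.

Things in the scene. Friction and masses are not known exactly. Their poses are not given: they have to be found in the camera images.
- board: Fixed wooden cutting board 150 mm (its x) by 280 mm (its y), 15 mm thick, with a dark tray-bake on it between two slotted steel rails that run along y (rails' outer faces at x = +-56 mm, tops 55 mm above the table; bake tops 45 mm). Four slots 7 mm wide across it at y = -87, -29, 29, 87 mm. Origin: centre of its underside, on the table. Its -x long edge (x = -75 mm) faces the robot.
- bar: Loose stop bar: flat steel bar 50 mm (x) by 180 mm (y) by 12 mm thick, 0.35 kg, with a dark wooden grip rib on top, 14 mm wide (x), 100 mm long (y), from 12 to 52 mm above the underside, its centre line at x = -13 mm. Origin: centre of the underside. Either long side may be laid against the board.
- stand1: One of two alike fixed wooden stands: slotted block 235 mm (x) by 120 mm (y), 70 mm high, with four slots 16 mm wide (x), open at the top and at both ends (y), slot floor 12 mm above the table. Origin: centre of the underside.
- stand2: The other stand, alike. One of the two has a dinner plate lying on top of it, the other is free; they change places from start to start.
- plate: White dinner plate, 170 mm across, 16 mm high, lying on top of one of the stands. Origin: centre of the underside.
- jug: Blue mug-shaped jug, 90 mm across and 110 mm high; bystander. Origin: centre of the underside.
- bowl: White bowl, 120 mm across and 60 mm high; bystander. Origin: centre of the underside.
- stand1_slot1 (a point): Middle of the floor of slot 1 of stand1; x across the slot, y along it, z up.
- stand1_slot2 (a point): Middle of the floor of slot 2 of stand1; x across the slot, y along it, z up.
- stand1_slot3 (a point): Middle of the floor of slot 3 of stand1; x across the slot, y along it, z up.
- stand1_slot4 (a point): Middle of the floor of slot 4 of stand1; x across the slot, y along it, z up.
- stand2_slot1 (a point): Middle of the floor of slot 1 of stand2; x across the slot, y along it, z up.
- stand2_slot2 (a point): Middle of the floor of slot 2 of stand2; x across the slot, y along it, z up.
- stand2_slot3 (a point): Middle of the floor of slot 3 of stand2; x across the slot, y along it, z up.
- stand2_slot4 (a point): Middle of the floor of slot 4 of stand2; x across the slot, y along it, z up.
- divider1: Loose aluminium divider (three or four are present): upright plate 96 mm wide (x), 4 mm thick (y), 110 mm high (z), 0.14 kg, with a folded hem along its top edge, 12 mm thick, from 96 to 110 mm above the underside: grip it there. Origin: centre of the bottom edge. At the start it stands in a slot of the board, bottom 15 mm above the table.
- divider2: Loose aluminium divider (three or four are present): upright plate 96 mm wide (x), 4 mm thick (y), 110 mm high (z), 0.14 kg, with a folded hem along its top edge, 12 mm thick, from 96 to 110 mm above the underside: grip it there. Origin: centre of the bottom edge. At the start it stands in a slot of the board, bottom 15 mm above the table.
- divider3: Loose aluminium divider (three or four are present): upright plate 96 mm wide (x), 4 mm thick (y), 110 mm high (z), 0.14 kg, with a folded hem along its top edge, 12 mm thick, from 96 to 110 mm above the underside: grip it there. Origin: centre of the bottom edge. At the start it stands in a slot of the board, bottom 15 mm above the table.
- divider4: Loose aluminium divider (three or four are present): upright plate 96 mm wide (x), 4 mm thick (y), 110 mm high (z), 0.14 kg, with a folded hem along its top edge, 12 mm thick, from 96 to 110 mm above the underside: grip it there. Origin: centre of the bottom edge. At the start it stands in a slot of the board, bottom 15 mm above the table.
Not all that is in view belongs to the job. Of the things shaped like the bar, the steel one is meant.

How it is judged (in metres and radians):
At the end, for the whole second after the job is handed in: Every divider stands in a slot of the stand without the plate, bottom within 10 mm of the slot floor, within 20 degrees of upright; the bar lies flat along the board's edge facing the robot, gap under 5 mm, parallel within 0.05 rad, centred within 50 mm; all at rest (((horizontal distance between plate and stand1 above 0.15 m and x of divider1 in the frame of stand1 between -0.1 and 0.1 m and y of divider1 in the frame of stand1 between -0.035 and 0.035 m and z of divider1 in the frame of stand1 between 0.004 and 0.022 m) or (horizontal distance between plate and stand2 above 0.15 m and x of divider1 in the frame of stand2 between -0.1 and 0.1 m and y of divider1 in the frame of stand2 between -0.035 and 0.035 m and z of divider1 in the frame of stand2 between 0.004 and 0.022 m)) and angle between each of divider1, divider2, divider3, divider4's own z axis and vertical below 0.35 rad and linear speed of each of divider1, divider2, divider3, divider4 below 0.03 m/s and ((horizontal distance between plate and stand1 above 0.15 m and x of divider2 in the frame of stand1 between -0.1 and 0.1 m and y of divider2 in the frame of stand1 between -0.035 and 0.035 m and z of divider2 in the frame of stand1 between 0.004 and 0.022 m) or (horizontal distance between plate and stand2 above 0.15 m and x of divider2 in the frame of stand2 between -0.1 and 0.1 m and y of divider2 in the frame of stand2 between -0.035 and 0.035 m and z of divider2 in the frame of stand2 between 0.004 and 0.022 m)) and ((horizontal distance between plate and stand1 above 0.15 m and x of divider3 in the frame of stand1 between -0.1 and 0.1 m and y of divider3 in the frame of stand1 between -0.035 and 0.035 m and z of divider3 in the frame of stand1 between 0.004 and 0.022 m) or (horizontal distance between plate and stand2 above 0.15 m and x of divider3 in the frame of stand2 between -0.1 and 0.1 m and y of divider3 in the frame of stand2 between -0.035 and 0.035 m and z of divider3 in the frame of stand2 between 0.004 and 0.022 m)) and ((horizontal distance between plate and stand1 above 0.15 m and x of divider4 in the frame of stand1 between -0.1 and 0.1 m and y of divider4 in the frame of stand1 between -0.035 and 0.035 m and z of divider4 in the frame of stand1 between 0.004 and 0.022 m) or (horizontal distance between plate and stand2 above 0.15 m and x of divider4 in the frame of stand2 between -0.1 and 0.1 m and y of divider4 in the frame of stand2 between -0.035 and 0.035 m and z of divider4 in the frame of stand2 between 0.004 and 0.022 m)) and x of bar in the frame of board between -0.1055 and -0.096 m and y of bar in the frame of board between -0.05 and 0.05 m and angle between the y axis of bar and the y axis of board, either way round below 0.05 rad and angle between bar's own z axis and vertical below 0.05 rad and height (world z) of bar below 0.006 m and linear speed of bar below 0.02 m/s); the robot touches nothing.
It fails at once if plate is moved more than 30 mm (distance of plate from where it was at the start of the episode above 0.03 m).
It fails at once if jug is moved more than 30 mm (distance of jug from where it was at the start of the episode above 0.03 m).
It fails at once if bowl is moved more than 30 mm (distance of bowl from where it was at the start of the episode above 0.03 m).
It fails at once if a divider is dropped (falls faster than 0.8 m/s out of the fingers) ((linear speed of divider1 above 0.8 m/s and contact force between the fingers and divider1 below 0.05 N) or (linear speed of divider2 above 0.8 m/s and contact force between the fingers and divider2 below 0.05 N) or (linear speed of divider3 above 0.8 m/s and contact force between the fingers and divider3 below 0.05 N) or (linear speed of divider4 above 0.8 m/s and contact force between the fingers and divider4 below 0.05 N)).
Of divider1, divider2, divider3, divider4 only 3 to 4 are there at a start; the rules pass over those that are not, and their reading is None.
At some moment in a run one of bar may be knocked a few centimetres aside while the robot is not near it.
It also fails if it takes over 210 s, if anything falls off the work surface, if the arm or the gripper's body presses on something with over 40 N, if the wrist force passes 120 N, or if a joint passes its speed limit or range.

### The arm

A 6-joint arm with a two-finger parallel gripper is mounted at the origin on the work surface. World frame = base frame: x ahead of the robot, y to its left, z up, the work surface at z = 0. Lengths are in mm, angles in degrees, forces in N, time in s.
With the tool pointing down it reaches from about 350 to 925 mm from the base axis. Payload 6.4 kg.
Tool frame: the origin (TCP) lies at the very end of the fingers, on their centre line; the grasp point (between the pads) lies ctrl.grip_point_offset behind it (ctrl.grip_point_offset is the distance from the TCP to the grasp point, in mm); y points along the fingers, z is the direction in which the jaws open and shut, and the axes are right-handed (so a half turn about y gives the same grasp; the last joint's range is limited). The gripper opens to 85 mm and grips with 20 to 120 N. Pads are 22 mm wide; open, the fingers measure 114 mm over their backs; the gripper's body (76 mm by 85 mm) begins 54 mm behind the grasp point. The pads swing forward as they close: fully open they stand 13 mm farther back than shut.
Start: joints at [66.114, 14.043, 89.255, -0, 76.702, -9.975], TCP at [156.27, 630.947, 231.29] pointing down, gripper open.
Joint ranges: [-179.41, 179.41], [-58.25, 129.5], [7.25, 145.43], [-54.29, 234.29], [11.92, 165.04], [-157.13, 157.13]. Speed limits (degrees/s): [147.25, 147.25, 180, 180, 180, 180].

### API

Orientations are given as a 3x3 rotation matrix whose columns are the frame's x, y, z axes.
In Python, from plant import ctrl gives the robot as it stands.
- The arm moves only by the shell command python3 -m crank 'ROWS' [FORCE]. ROWS is JSON, a list of rows, each a list of 5 numbers: the finger opening in m, from 0 to 0.0854, then the shift along the world's x, y, z in m, then the turn about the world's z in rad. A call has 1 to 5 rows; each row is the pose to reach, as a shift and turn from the pose commanded when the call began; what a row does not reach only later rows make up. A row lasts 1/8 s, in which the tool goes at most 62.5 mm and 10.7 degrees, less where a joint would pass 70% of its speed; a pose out of reach is approached as far as the arm can. A call with a gripper value outside its range is refused whole. The fingers move at their own pace and stop on an object; FORCE is the grip in N (left out, the last holds). Time passes only in rows, so rows that repeat a pose let the fingers close. It gives the time, the measured TCP pose, the force and the opening at its end, in the units of the state.
- ctrl.observe(): the state, without advancing time (a new reading comes with each control period).
- ctrl.snapshot(name): name is "side" or "top"; returns a dict with "frame" (384x512x3 uint8, red, green, blue), "fx", "fy", "cx", "cy" (pixels), "world_to_cam" (4x4, takes a point from world to camera coordinates). Camera axes: x right, y up, looking along -z (the intrinsics and any distortion apply to the point x, -y, -z); pixel columns grow to the right and rows downward; lengths in mm; the calibration is good to about 2 mm. A picture is of the moment at which its call begins. There is no depth.
- ctrl.job_done(): hands the job in, once; it reports no verdict.
The state is a dict: "time_s": time; "joints": joint angles; "joint_velocities": joint speeds; "joint_efforts": joint torques, N m; "tool_pos": TCP position; "orientation": TCP orientation; "contact_force": force on the tool from outside, world axes, zero at the start; "wrist_torque": the same for the moment, N m; "grip_width": finger opening in mm.
Only numpy, scipy, OpenCV 4.12 (cv2) and the standard library are available. Lean on these libraries where they do the work, as an engineer would, in place of code of your own. Each camera call takes 0.05 s, during which the arm holds its last target.

## Working session

There is one attempt and no reset: what is moved stays moved. The work goes in short steps, Python scripts to look and compute and a shell command to move; the robot and the scene stay as the last step left them, time stands still between calls to the robot, and variables do not carry over. Pictures are saved under pics/ and viewed, and the job is handed in when it is done.

```bash
ls; mkdir -p pics; python3 - <<'E'
from plant import ctrl
import cv2
print(ctrl.observe(), ctrl.grip_point_offset)
for n in("side","top"):
    s=ctrl.snapshot(n); cv2.imwrite(f"pics/{n}0.png",s["frame"][:,:,::-1]); print(n,{k:(v.tolist() if hasattr(v,'tolist') else v) for k,v in s.items() if k!="frame"})
E
```

```text
pics
{'time_s': 0.0, 'joints': array([ 6.61146296e+01,  1.40835482e+01,  8.93254122e+01,  2.57353148e-03,
        7.66993823e+01, -9.97353768e+00]), 'joint_velocities': array([-0.01254811,  0.040778  ,  0.03544603, -0.07633949,  0.0250494 ,
       -0.01620693]), 'joint_efforts': array([-1.94150613e-03, -4.29523981e+01, -3.26121569e+01, -2.15812315e-04,
        5.48683791e-03,  1.60083522e-05]), 'tool_pos': array([156.01831621, 630.43339667, 230.18197494]), 'orientation': array([[ 9.70664205e-01, -8.05622955e-04,  2.40437832e-01],
       [-2.40438897e-01, -1.71129069e-03,  9.70662768e-01],
       [-3.70529184e-04, -9.99998211e-01, -1.85479171e-03]]), 'contact_force': array([ 0.55806449,  0.55841875, -0.43069619]), 'wrist_torque': array([0.03002723, 0.00797382, 0.06401789]), 'grip_width': 85.19808881929927} 18.700000000000003
side {'fx': 407.13862330014945, 'fy': 407.13862330014945, 'cx': 257.66837515392325, 'cy': 193.05288368509372, 'world_to_cam': [[-0.9927486646448994, -0.1198202224874824, -0.009654176755110712, 539.1305201455981], [0.07533760542397286, -0.6827523050375455, 0.7267554851357505, -73.26739452766083], [-0.09367141535575559, 0.7207582148328027, 0.6868284077528249, -954.1987012267209], [0.0, 0.0, 0.0, 1.0]]}
top {'fx': 409.61332332324804, 'fy': 409.61332332324804, 'cx': 252.65686040050318, 'cy': 195.2201875534139, 'world_to_cam': [[0.0036674994076793493, -0.9997439065085509, 0.022330939234978184, -11.547068465479612], [0.9912173261476802, 0.006586421212185995, 0.1320788832488343, -511.10572511195227], [-0.13219213967834176, 0.021650414652779365, 0.9909876375377368, -943.6483679163712], [0.0, 0.0, 0.0, 1.0]]}
```

View pics/side0.png

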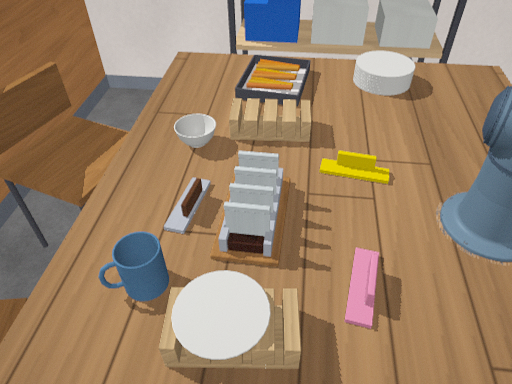

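View pics/top0.png

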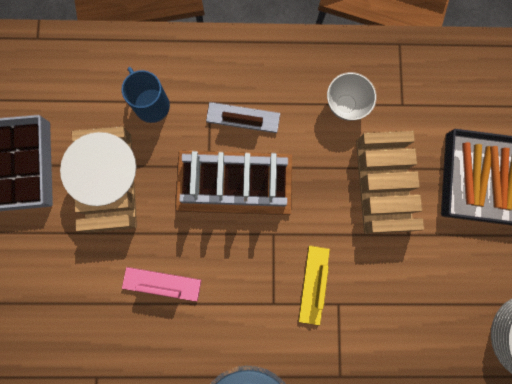

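```bash
cat > h.py <<'E'
import numpy as np, cv2
from plant import ctrl
def ray(s,u,v):
    M=np.array(s["world_to_cam"]);R=M[:3,:3];t=M[:3,3]
    d=R.T@np.array([(u-s["cx"])/s["fx"],-(v-s["cy"])/s["fy"],-1.0]); return -R.T@t,d
def at(s,u,v,z):
    c,d=ray(s,u,v); return (c+d*(z-c[2])/d[2])[:2]
def proj(s,p):
    M=np.array(s["world_to_cam"]);q=M[:3,:3]@np.array(p,float)+M[:3,3]
    return s["cx"]+s["fx"]*q[0]/-q[2], s["cy"]-s["fy"]*q[1]/-q[2]
def snap(n,name=None,box=None,k=1):
    s=ctrl.snapshot(n)
    if name: 
        f=s["frame"][:,:,::-1]
        if box: f=f[box[1]:box[3],box[0]:box[2]]
        cv2.imwrite("pics/"+name,cv2.resize(f,None,fx=k,fy=k,interpolation=cv2.INTER_CUBIC))
    return s
E
python3 - <<'E'
from h import *
s=snap("top","t1.png",(160,80,320,220),5)
s=snap("top","t2.png",(340,110,440,240),4)
s=snap("side","s1.png",(150,90,330,265),4)
E
```

```text
(no output)
```

View pics/t1.png

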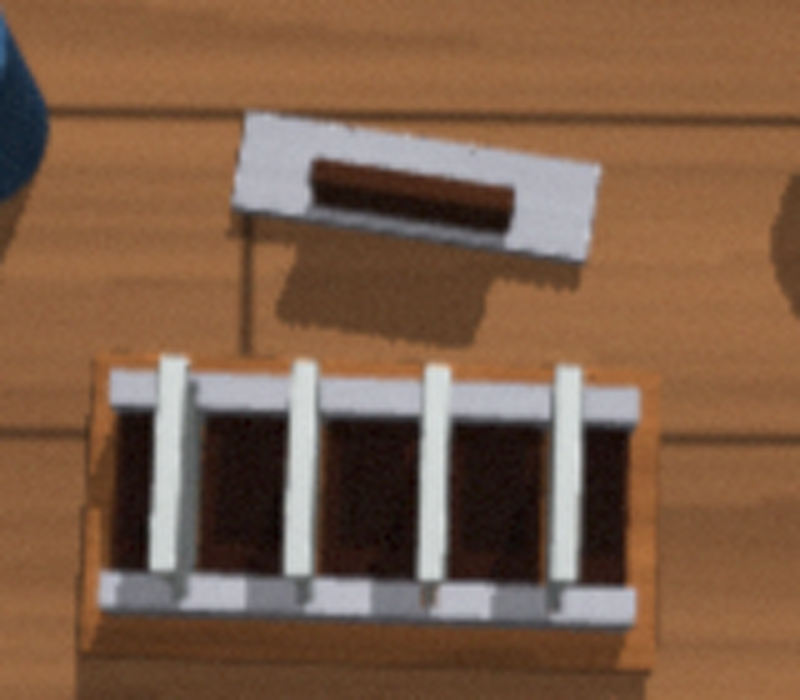

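View pics/t2.png

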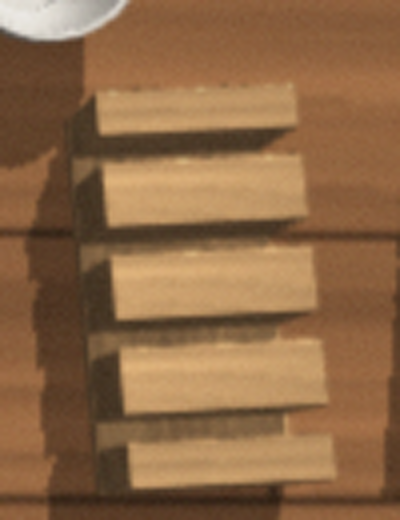

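View pics/s1.png

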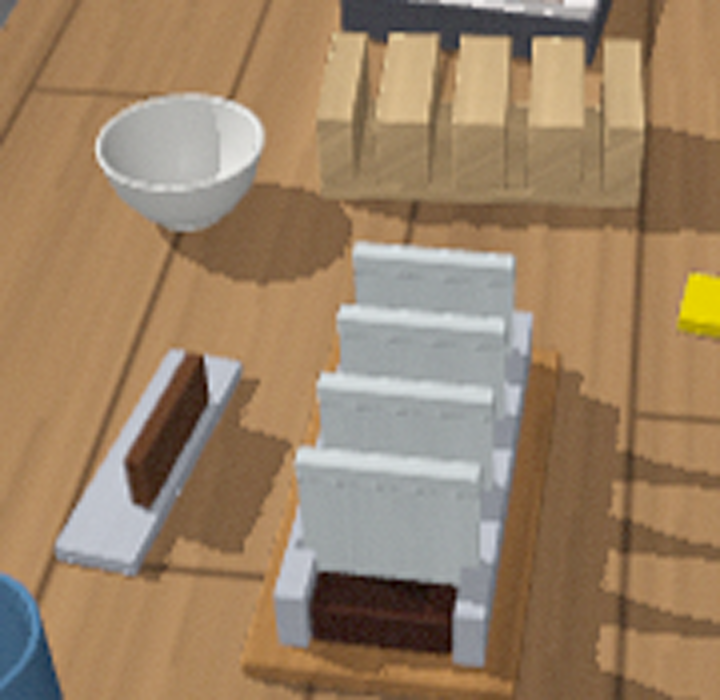

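```bash
cat > m.py <<'E'
from h import *
def ang(a,b): d=np.array(b)-a; return np.degrees(np.arctan2(d[1],d[0]))
def rects(s,mask,z,amin,box):
    m=np.zeros_like(mask);x0,y0,x1,y1=box;m[y0:y1,x0:x1]=mask[y0:y1,x0:x1]
    # upscale-friendly
    cs,_=cv2.findContours(m,cv2.RETR_EXTERNAL,cv2.CHAIN_APPROX_NONE)
    out=[]
    for c in cs:
        if cv2.contourArea(c)<amin: continue
        r=cv2.boxPoints(cv2.minAreaRect(c)); w=np.array([at(s,u,v,z) for u,v in r])
        L=np.roll(w,-1,0)-w; l=np.linalg.norm(L,axis=1); i=np.argmax(l); d=L[i]
        a=np.degrees(np.arctan2(d[1],d[0]))%180
        out.append((w.mean(0).round(1),l[:2].round(1),a.round(1),r.mean(0).round(1)))
    return out
def big(s,k=4):
    return {**s,"frame":cv2.resize(s["frame"],None,fx=k,fy=k,interpolation=cv2.INTER_CUBIC),"fx":s["fx"]*k,"fy":s["fy"]*k,"cx":(s["cx"]+.5)*k-.5,"cy":(s["cy"]+.5)*k-.5}
E
python3 - <<'E'
from m import *
s=big(ctrl.snapshot("top")); f=s["frame"].astype(int)
for p in [(195,172),(195,190),(180,165),(235,158),(225,108),(270,180),(180,210),(395,181),(395,205),(395,228)]:
    print(p,f[p[1]*4,p[0]*4])
E
```

```text
(195, 172) [215 220 219]
(195, 190) [157 161 161]
(180, 165) [158  99  56]
(235, 158) [183 185 192]
(225, 108) [181 181 191]
(270, 180) [97 95 91]
(180, 210) [83 48 27]
(395, 181) [195 154 105]
(395, 205) [196 155 107]
(395, 228) [195 152 104]
```

```bash
python3 - <<'E'
from m import *
s=big(ctrl.snapshot("top")); f=s["frame"].astype(int); k=4
B=lambda *b:[x*k for x in b]
mn,mx=f.min(2),f.max(2)
print("hems"); [print(r) for r in rects(s,(mn>203).astype(np.uint8),125,300,B(170,140,300,215))]
grey=((mx-mn<30)&(mn>150)&(mn<203)).astype(np.uint8)
print("bar"); [print(r) for r in rects(s,((mx-mn<30)&(mn>140)).astype(np.uint8),12,1000,B(195,95,290,135))]
print("rails"); [print(r) for r in rects(s,grey,55,300,B(170,140,300,215))]
print("stand"); [print(r) for r in rects(s,((f[...,0]>165)&(f[...,2]>80)&(f[...,1]>125)).astype(np.uint8),70,1000,B(355,125,430,236))]
# board outline, corners read from crop t1 (k=5, off 160,80), top face z15
s1=ctrl.snapshot("top")
for U,V in [(98,356),(660,376),(652,670),(84,655)]:
    print((U,V),at(s1,160+(U+.5)/5-.5,80+(V+.5)/5-.5,15).round(1))
E
```

```text
hems
(array([545.8, -51.4]), array([90.3,  8. ]), np.float64(178.8), array([1093.9,  698.4], dtype=float32))
(array([545.9,   6.5]), array([91.2,  8.4]), np.float64(178.8), array([987.7, 697.5], dtype=float32))
(array([547.3,  64.7]), array([89.7,  8.5]), np.float64(179.0), array([880.7, 694. ], dtype=float32))
(array([548.9, 122.9]), array([90.3,  8.8]), np.float64(178.1), array([773.4, 690.4], dtype=float32))
bar
(array([712.8,  16. ]), array([ 49.6, 181.1]), np.float64(81.6), array([972.7, 467.6], dtype=float32))
rails
(array([496.3, -68.3]), array([38. , 14.7]), np.float64(90.4), array([1114.5,  803.5], dtype=float32))
(array([498. ,  -7.6]), array([14.7, 28.3]), np.float64(88.5), array([1010.5,  800. ], dtype=float32))
(array([499.3,  50.3]), array([15. , 29.8]), np.float64(86.3), array([911.2, 797.2], dtype=float32))
(array([500.9, 108.6]), array([14.3, 29.6]), np.float64(88.1), array([810.8, 793.8], dtype=float32))
(array([559.1, -69.5]), array([101.7,  39.9]), np.float64(179.1), array([1116. ,  698.2], dtype=float32))
(array([559.3,  37.9]), array([101.1, 170.1]), np.float64(88.3), array([933.2, 696.5], dtype=float32))
(array([562.1, 139.9]), array([ 35.9, 100.7]), np.float64(1.2), array([759.5, 690.5], dtype=float32))
stand
(array([ 445.7, -341.2]), array([119.,  36.]), np.float64(93.1), array([1591.7,  891. ], dtype=float32))
(array([ 491.2, -338.4]), array([119.8,  41. ]), np.float64(93.5), array([1583.4,  812.2], dtype=float32))
(array([ 544.6, -335. ]), array([119.3,  38.6]), np.float64(94.0), array([1573.7,  721.1], dtype=float32))
(array([ 599.6, -332.2]), array([119.6,  38.5]), np.float64(93.8), array([1565.1,  628.5], dtype=float32))
(array([ 649.1, -329.5]), array([118.8,  27.1]), np.float64(93.4), array([1557. ,  546.4], dtype=float32))
(98, 356) [622.7 171.8]
(660, 376) [ 615.1 -105.2]
(652, 670) [ 469.3 -100. ]
(84, 655) [475.1 174.5]
```

```bash
python3 - <<'E'
from m import *
s=ctrl.snapshot("top")
# rectify z=70 plane: px = 3/mm ; rows: x from 680 down to 410, cols: y from -260 to -410
k=3
W=np.float32([(680,-260),(680,-410),(410,-410),(410,-260)])
src=np.float32([proj(s,(x,y,70)) for x,y in W]); dst=np.float32([((-260-y)*k,(680-x)*k) for x,y in W])
H=cv2.getPerspectiveTransform(src,dst)
im=cv2.warpPerspective(s["frame"],H,(150*k,270*k),flags=cv2.INTER_CUBIC)
for yy in(-300,-335,-370):
    c=(-260-yy)*k; p=im[:,c-6:c+7,:].mean(1).sum(1); g=np.gradient(cv2.GaussianBlur(p.reshape(-1,1).astype(np.float32),(1,9),0).ravel())
    e=[(round(680-i/k,1),int(g[i])) for i in range(3,len(g)-3) if abs(g[i])>6 and abs(g[i])==abs(g[max(0,i-8):i+9]).max()]
    print(yy,e)
cv2.imwrite("pics/rect.png",cv2.resize(im,None,fx=.7,fy=.7)[:,:,::-1])
E
```

```text
-300 [(658.0, 7), (633.3, -26), (618.0, 14), (578.3, -24), (567.3, 7), (561.0, 12), (523.0, -20), (515.0, 10), (506.0, 14), (468.0, -26), (463.0, 9), (450.3, 11), (424.7, -28), (415.0, 6)]
-335 [(661.7, 6), (635.0, -20), (618.0, 16), (580.0, -18), (570.0, 13), (562.3, 14), (524.7, -23), (517.7, 10), (508.7, 13), (470.0, -19), (465.3, 10), (452.7, 11), (427.0, -27), (420.0, -6), (414.7, 6)]
-370 [(637.0, -23), (620.3, 16), (582.0, -23), (565.7, 16), (527.0, -25), (519.0, 10), (511.3, 10), (471.7, -21), (455.7, 10), (429.7, -19), (420.7, -6), (415.0, 10)]
```

View pics/rect.png

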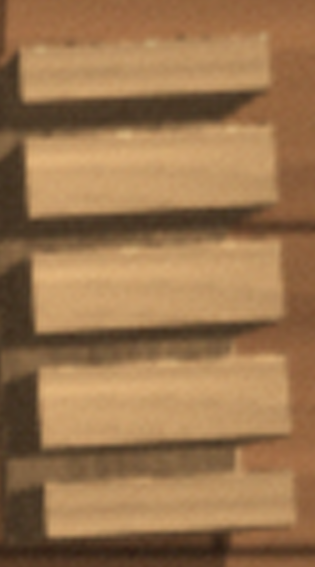

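Candidates for the "bar", by top-view pixel: the steel one with a dark rib (243,118), a pink one (161,284) and a yellow one (315,286). The close crop t1 shows that (243,118) is grey steel with a brown rib, so I choose that one. The stands are at (98,170), with the plate, and (392,182), which is free. Four dividers show at (193..273,~174).

```bash
python3 -m crank '[[0.04,0.13,-0.227,0,0.21],[0.04,0.13,-0.227,0,0.21],[0.04,0.13,-0.227,0,0.21],[0.04,0.13,-0.227,0,0.21],[0.04,0.13,-0.227,0,0.21]]' 40; python3 -m crank '[[0.04,0.13,-0.227,0,0],[0.04,0.13,-0.227,0,0],[0.04,0.13,-0.227,0,0],[0.04,0.13,-0.227,0,0],[0.04,0.13,-0.227,0,0]]'
```

```text
time_s: 1.08
tool_pos: [287.6, 401.7, 231.5]
orientation: [[0.999, 0.001, 0.037], [-0.037, 0.0, 0.999], [0.001, -1.0, 0.0]]
contact_force: [-0.3, -1.2, 0.1]
grip_width: 40.1
time_s: 1.7
tool_pos: [417.8, 174.8, 231.7]
orientation: [[0.999, 0.001, 0.037], [-0.037, 0.0, 0.999], [0.001, -1.0, 0.0]]
contact_force: [-0.2, 0.4, -0.1]
grip_width: 39.9
```

```bash
python3 -m crank '[[0.04,0.128,-0.226,0,0.012],[0.04,0.128,-0.226,0,0.012],[0.04,0.128,-0.226,0,0.012],[0.04,0.128,-0.226,0,0.012],[0.04,0.128,-0.226,-0.04,0.012]]';  python3 - <<'E'
from m import *
o=ctrl.observe();print(o['time_s'],o['tool_pos'],o['orientation'][:,2])
snap("side","s2.png",(200,20,330,265),3)
E
```

```text
time_s: 2.33
tool_pos: [548.5, -51.7, 194.4]
orientation: [[1.0, 0.008, 0.023], [-0.023, -0.002, 1.0], [0.008, -1.0, -0.002]]
contact_force: [-0.3, 1.0, 0.2]
grip_width: 40.0
2.325 [548.54168026 -51.66509384 194.37605894] [ 0.02304114  0.99973214 -0.00218171]
```

View pics/s2.png

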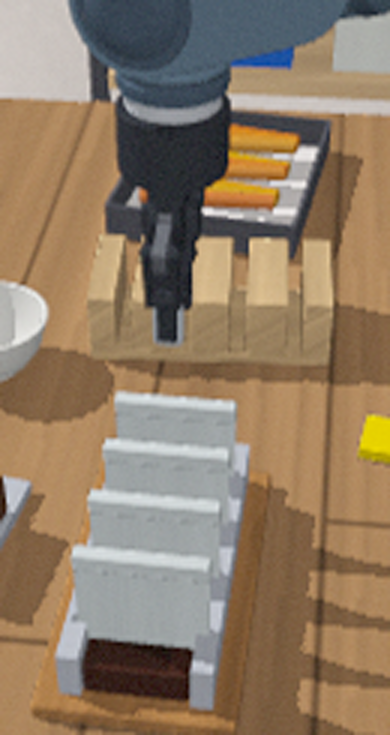

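The gripper hangs above the rear divider (crop pixel 165,335 against the hem at 175,400) and is lined up in x. I go down and grip.

```bash
python3 -m crank '[[0.04,-0.001,0,-0.04,0],[0.04,-0.001,0,-0.07,0],[0.04,-0.001,0,-0.09,0],[0.04,-0.001,0,-0.093,0],[0.04,-0.001,0,-0.093,0]]'; python3 -m crank '[[0.008,0,0,0,0],[0.008,0,0,0,0],[0.008,0,0,0,0],[0.008,0,0,0,0],[0.008,0,0,0,0]]' 40
```

```text
time_s: 3.0
tool_pos: [543.7, -48.2, 99.1]
orientation: [[1.0, 0.001, 0.019], [-0.019, -0.0, 1.0], [0.001, -1.0, 0.0]]
contact_force: [-0.0, 0.3, -0.4]
grip_width: 39.7
time_s: 3.62
tool_pos: [544.2, -49.4, 99.6]
orientation: [[1.0, 0.002, 0.021], [-0.021, -0.001, 1.0], [0.002, -1.0, -0.001]]
contact_force: [-1.5, -0.9, 5.8]
grip_width: 11.4
```

```bash
python3 -m crank '[[0.008,0,-0.001,0.02,0],[0.008,0,-0.001,0.04,0],[0.008,0,-0.001,0.06,0],[0.008,0,-0.001,0.085,0],[0.008,0,-0.001,0.11,0]]' 60; python3 - <<'E'
from m import *
snap("side","s3.png",(200,20,330,265),3)
E
```

```text
time_s: 4.25
tool_pos: [542.6, -49.9, 208.2]
orientation: [[1.0, -0.002, 0.021], [-0.021, 0.001, 1.0], [-0.002, -1.0, 0.001]]
contact_force: [1.0, -0.2, -2.4]
grip_width: 11.0
```

View pics/s3.png

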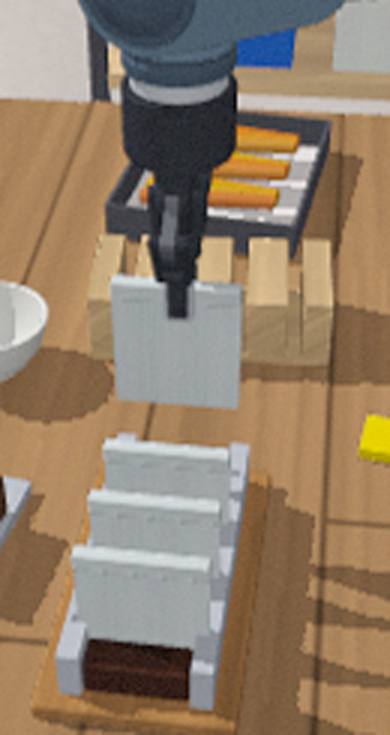

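```bash
python3 -m crank '[[0.008,0.02,-0.04,0,-0.18],[0.008,0.03,-0.08,0,-0.36],[0.008,0.04,-0.12,0,-0.54],[0.008,0.05,-0.15,0,-0.72],[0.008,0.05,-0.18,0,-0.9]]'; python3 -m crank '[[0.008,0.01,-0.03,0,-0.18],[0.008,0.02,-0.06,0,-0.36],[0.008,0.03,-0.1,0,-0.54],[0.008,0.03,-0.1,0,-0.587],[0.008,0.03,-0.1,0,-0.587]]'; python3 -m crank '[[0.008,0,0,0,0],[0.008,0,0,0,0]]'
```

```text
time_s: 4.92
tool_pos: [593.1, -230.9, 206.7]
orientation: [[0.6, -0.001, 0.8], [-0.8, 0.001, 0.6], [-0.002, -1.0, -0.0]]
contact_force: [0.1, 0.6, -0.9]
grip_width: 11.0
time_s: 5.55
tool_pos: [622.7, -330.1, 206.5]
orientation: [[0.063, -0.002, 0.998], [-0.998, 0.002, 0.063], [-0.002, -1.0, -0.002]]
contact_force: [0.1, 0.8, -1.8]
grip_width: 10.7
time_s: 5.8
tool_pos: [623.2, -329.5, 208.1]
orientation: [[0.064, -0.0, 0.998], [-0.998, 0.0, 0.064], [-0.0, -1.0, -0.0]]
contact_force: [-0.3, 1.1, -1.3]
grip_width: 10.8
```

```bash
python3 -m crank '[[0.008,0.003,-0.001,0,0],[0.008,0.003,-0.001,-0.02,0],[0.008,0.003,-0.001,-0.035,0],[0.008,0.003,-0.001,-0.035,0]]';python3 - <<'E'
from m import *
o=ctrl.observe();print(o['tool_pos'])
snap("side","s4.png",(190,20,330,165),4)
snap("top","t4.png",(340,90,460,240),4)
E
```

```text
time_s: 6.3
tool_pos: [624.9, -330.0, 169.8]
orientation: [[0.063, -0.004, 0.998], [-0.998, 0.003, 0.063], [-0.004, -1.0, -0.004]]
contact_force: [-0.7, 0.2, -1.1]
grip_width: 11.0
[ 624.87098269 -330.02476822  169.79876238]
```

View pics/s4.png

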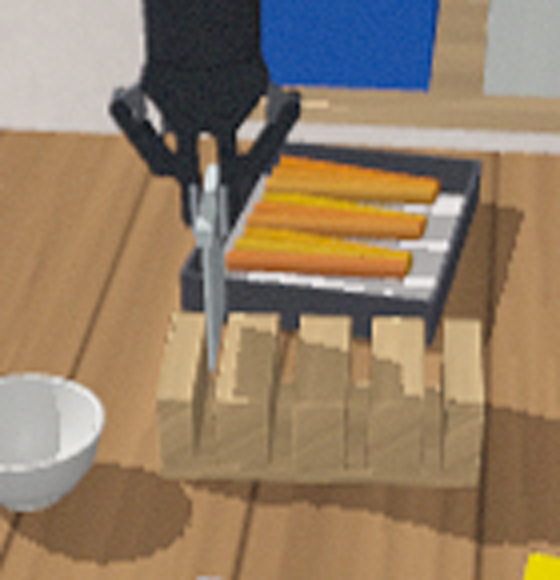

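View pics/t4.png

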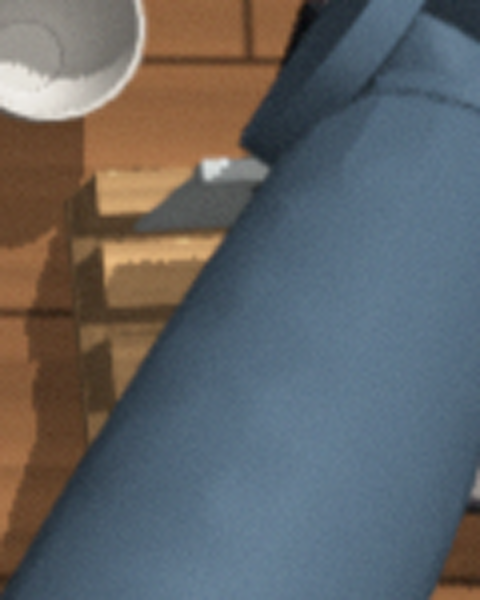

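The side view shows the divider's lower edge (crop 212,370) above the far slot (crop ~213,375), aligned. Going down.

```bash
python3 -m crank '[[0.008,0.001,0,-0.012,0],[0.008,0.001,0,-0.025,0],[0.008,0.001,0,-0.037,0],[0.008,0.001,0,-0.05,0],[0.008,0.001,0,-0.05,0]]'; python3 -m crank '[[0.008,0,0,-0.006,0],[0.008,0,0,-0.012,0],[0.008,0,0,-0.017,0],[0.008,0,0,-0.021,0],[0.008,0,0,-0.021,0]]'
```

```text
time_s: 7.02
tool_pos: [626.4, -330.4, 121.2]
orientation: [[0.063, -0.003, 0.998], [-0.998, 0.002, 0.063], [-0.002, -1.0, -0.003]]
contact_force: [-0.4, 0.1, -1.9]
grip_width: 10.5
time_s: 7.65
tool_pos: [627.0, -330.9, 101.8]
orientation: [[0.063, -0.001, 0.998], [-0.998, 0.001, 0.063], [-0.001, -1.0, -0.001]]
contact_force: [-0.2, -0.4, -1.2]
grip_width: 10.8
```

```bash
python3 -m crank '[[0.008,0,0,-0.002,0],[0.008,0,0,-0.004,0],[0.008,0,0,-0.005,0],[0.008,0,0,-0.005,0]]'
```

```text
time_s: 8.15
tool_pos: [627.2, -331.0, 97.2]
orientation: [[0.063, -0.0, 0.998], [-0.998, 0.0, 0.063], [-0.0, -1.0, -0.0]]
contact_force: [0.1, 0.3, -1.9]
grip_width: 10.9
```

```bash
python3 -m crank '[[0.008,0,0,-0.001,0],[0.008,0,0,-0.0015,0],[0.008,0,0,-0.0015,0]]'; python3 -m crank '[[0.02,0,0,0,0],[0.03,0,0,0,0],[0.036,0,0,0,0],[0.036,0,0,0,0]]';python3 - <<'E'
from m import *
snap("side","s5.png",(190,20,330,165),4)
E
```

```text
time_s: 8.52
tool_pos: [627.7, -331.1, 96.7]
orientation: [[0.063, 0.001, 0.998], [-0.998, -0.0, 0.063], [0.0, -1.0, 0.001]]
contact_force: [-0.2, 2.3, 4.6]
grip_width: 10.7
time_s: 9.02
tool_pos: [627.2, -331.0, 95.6]
orientation: [[0.063, -0.0, 0.998], [-0.998, 0.0, 0.063], [-0.0, -1.0, -0.0]]
contact_force: [-0.8, -0.1, -0.5]
grip_width: 35.8
```

View pics/s5.png

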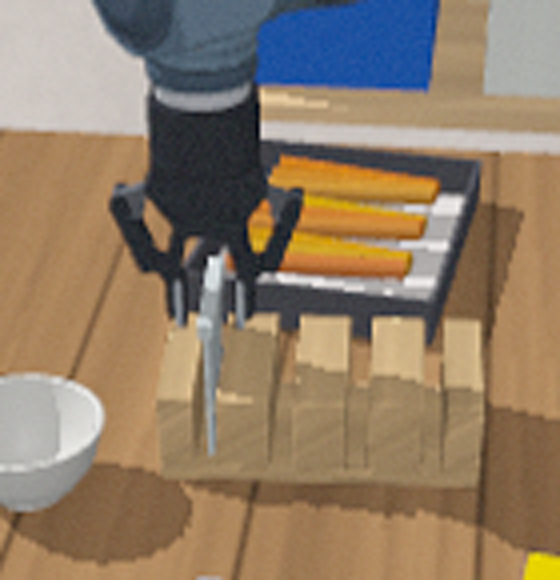

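Placed: the wrist felt the floor (4.6 N), and the divider stands upright in the far slot with the fingers open. Next divider.

```bash
python3 -m crank '[[0.036,0,0,0.03,0],[0.036,0,0,0.08,0],[0.036,0,0,0.13,0],[0.036,-0.01,0.05,0.13,0.18],[0.036,-0.03,0.11,0.13,0.36]]'; python3 -m crank '[[0.036,-0.01,0.05,0,0.18],[0.036,-0.02,0.1,0,0.36],[0.036,-0.03,0.15,0,0.54],[0.036,-0.04,0.2,0,0.72],[0.036,-0.053,0.228,0,0.9]]';  python3 -m crank '[[0.036,0,0,0,0.18],[0.036,0,0,0,0.225],[0.036,0,0,0,0.225],[0.036,0,0,-0.03,0.225],[0.036,0,0,-0.03,0.225]]'
```

```text
time_s: 9.7
tool_pos: [597.7, -221.5, 226.9]
orientation: [[0.414, 0.002, 0.91], [-0.91, -0.001, 0.414], [0.002, -1.0, 0.002]]
contact_force: [0.9, 0.9, 0.8]
grip_width: 36.1
time_s: 10.32
tool_pos: [544.0, 8.4, 226.0]
orientation: [[0.971, 0.0, 0.238], [-0.238, 0.0, 0.971], [0.0, -1.0, 0.0]]
contact_force: [1.8, -0.5, -0.1]
grip_width: 36.1
time_s: 10.95
tool_pos: [542.9, 6.4, 193.5]
orientation: [[1.0, -0.005, 0.024], [-0.024, 0.001, 1.0], [-0.005, -1.0, 0.001]]
contact_force: [0.1, -0.3, 0.0]
grip_width: 36.2
```

```bash
python3 -m crank '[[0.036,0.002,0,-0.03,0],[0.036,0.002,0,-0.06,0],[0.036,0.002,0,-0.085,0],[0.036,0.002,0,-0.095,0],[0.036,0.002,0,-0.095,0]]'; python3 -m crank '[[0.036,0,0,0,0],[0.008,0,0,0,0],[0.008,0,0,0,0],[0.008,0,0,0,0],[0.008,0,0,0,0]]' 40
```

```text
time_s: 11.58
tool_pos: [546.8, 6.2, 101.2]
orientation: [[1.0, 0.0, 0.023], [-0.023, -0.0, 1.0], [0.0, -1.0, -0.0]]
contact_force: [0.4, 0.9, 0.6]
grip_width: 35.9
time_s: 12.2
tool_pos: [547.4, 6.1, 101.9]
orientation: [[1.0, 0.002, 0.023], [-0.023, -0.0, 1.0], [0.002, -1.0, -0.0]]
contact_force: [-1.2, -0.3, 5.5]
grip_width: 10.9
```

```bash
python3 -m crank '[[0.008,0,0,0.02,0],[0.008,0,0,0.04,0],[0.008,0,0,0.06,0],[0.008,0,0,0.09,0],[0.008,0,0,0.12,0]]' 60; python3 -m crank '[[0.008,0,-0.04,0.01,-0.18],[0.008,0,-0.09,0.01,-0.36],[0.008,0.005,-0.14,0.01,-0.54],[0.008,0.01,-0.19,0.01,-0.72],[0.008,0.015,-0.23,0.01,-0.9]]'; python3 -m crank '[[0.008,0.003,-0.03,0,-0.18],[0.008,0.006,-0.07,0,-0.36],[0.008,0.01,-0.11,0,-0.54],[0.008,0.01,-0.11,0,-0.59],[0.008,0.01,-0.11,0,-0.59]]'; python3 -m crank '[[0.008,0,0,0,0],[0.008,0,0,0,0]]'
```

```text
time_s: 12.82
tool_pos: [545.7, 6.4, 220.6]
orientation: [[1.0, -0.002, 0.023], [-0.023, 0.0, 1.0], [-0.002, -1.0, 0.0]]
contact_force: [-0.5, 0.3, -1.6]
grip_width: 10.6
time_s: 13.45
tool_pos: [560.9, -225.4, 229.8]
orientation: [[0.598, -0.001, 0.801], [-0.801, 0.001, 0.598], [-0.002, -1.0, -0.001]]
contact_force: [0.2, 0.7, -0.3]
grip_width: 10.9
time_s: 14.08
tool_pos: [571.0, -333.8, 229.5]
orientation: [[0.058, -0.002, 0.998], [-0.998, 0.001, 0.058], [-0.002, -1.0, -0.001]]
contact_force: [-0.5, 0.5, -0.8]
grip_width: 10.6
time_s: 14.32
tool_pos: [571.5, -333.2, 230.7]
orientation: [[0.059, -0.0, 0.998], [-0.998, 0.0, 0.059], [-0.0, -1.0, -0.0]]
contact_force: [-0.2, -0.4, -1.2]
grip_width: 11.1
```

```bash
python3 -m crank '[[0.008,0,0,-0.03,0],[0.008,0,0,-0.055,0],[0.008,0,0,-0.06,0],[0.008,0,0,-0.06,0]]';python3 - <<'E'
from m import *
snap("side","s6.png",(190,20,330,165),4)
E
```

```text
time_s: 14.82
tool_pos: [571.7, -333.7, 171.3]
orientation: [[0.058, 0.0, 0.998], [-0.998, -0.0, 0.058], [0.0, -1.0, 0.0]]
contact_force: [0.3, 0.1, -0.5]
grip_width: 10.8
```

View pics/s6.png

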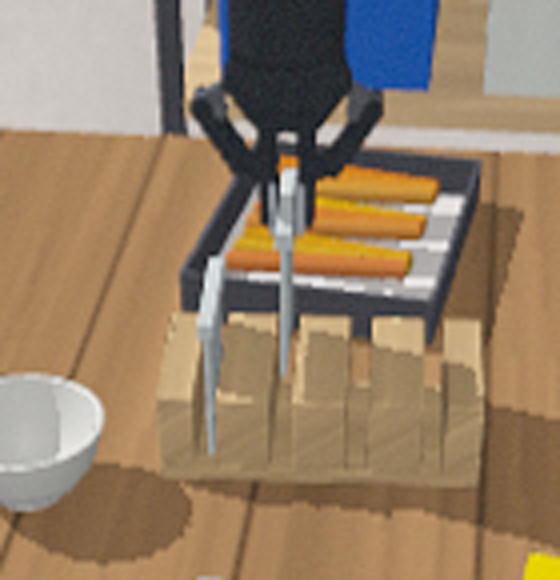

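Divider 1 stands upright in slot D (crop 212,450), and divider 2 is lined up over slot C (crop 285,372).

```bash
python3 -m crank '[[0.008,0,0,-0.015,0],[0.008,0,0,-0.03,0],[0.008,0,0,-0.045,0],[0.008,0,0,-0.06,0],[0.008,0,0,-0.065,0]]'; python3 -m crank '[[0.008,0,0,-0.003,0],[0.008,0,0,-0.006,0],[0.008,0,0,-0.008,0],[0.008,0,0,-0.008,0],[0.008,0,0,-0.008,0]]'
```

```text
time_s: 15.5
tool_pos: [570.8, -333.1, 103.8]
orientation: [[0.058, -0.002, 0.998], [-0.998, 0.002, 0.058], [-0.002, -1.0, -0.002]]
contact_force: [0.0, -0.5, -1.3]
grip_width: 11.0
time_s: 16.12
tool_pos: [572.1, -334.1, 99.0]
orientation: [[0.058, 0.002, 0.998], [-0.998, -0.001, 0.058], [0.001, -1.0, 0.001]]
contact_force: [-0.1, 2.0, 5.6]
grip_width: 10.9
```

Floor reached (5.6 N). Release and go to divider 3 at (547.3, 64.7).

```bash
python3 -m crank '[[0.02,0,0,0,0],[0.03,0,0,0,0],[0.036,0,0,0,0],[0.036,0,0,0.02,0],[0.036,0,0,0.07,0]]'; python3 -m crank '[[0.036,0,0,0.05,0],[0.036,0,0.05,0.06,0.18],[0.036,0,0.11,0.06,0.36],[0.036,-0.005,0.17,0.06,0.54],[0.036,-0.01,0.23,0.06,0.72]]'; python3 -m crank '[[0.036,-0.004,0.05,0,0.18],[0.036,-0.008,0.1,0,0.36],[0.036,-0.014,0.15,0,0.54],[0.036,-0.015,0.168,0,0.72],[0.036,-0.015,0.168,0,0.77]]';  python3 -m crank '[[0.036,0,0,-0.03,0],[0.036,0,0,-0.03,0]]'
```

```text
time_s: 16.75
tool_pos: [570.1, -332.7, 166.6]
orientation: [[0.058, -0.004, 0.998], [-0.998, 0.004, 0.058], [-0.004, -1.0, -0.004]]
contact_force: [1.1, -1.2, 0.3]
grip_width: 36.1
time_s: 17.38
tool_pos: [561.5, -102.1, 229.6]
orientation: [[0.706, 0.002, 0.708], [-0.708, -0.001, 0.706], [0.002, -1.0, 0.001]]
contact_force: [0.8, 0.1, 0.4]
grip_width: 36.2
time_s: 18.0
tool_pos: [546.6, 65.8, 229.5]
orientation: [[1.0, 0.002, 0.018], [-0.018, -0.0, 1.0], [0.002, -1.0, -0.0]]
contact_force: [-0.3, -0.3, 0.3]
grip_width: 35.8
time_s: 18.25
tool_pos: [545.2, 64.4, 196.9]
orientation: [[1.0, -0.003, 0.023], [-0.023, 0.0, 1.0], [-0.003, -1.0, 0.0]]
contact_force: [-0.0, -0.4, 0.6]
grip_width: 36.2
```

```bash
python3 -m crank '[[0.036,0,0,-0.03,0],[0.036,0,0,-0.06,0],[0.036,0,0,-0.09,0],[0.036,0,0,-0.098,0],[0.036,0,0,-0.098,0]]'; python3 -m crank '[[0.036,0,0,0,0],[0.008,0,0,0,0],[0.008,0,0,0,0],[0.008,0,0,0,0],[0.008,0,0,0,0]]' 40; python3 -m crank '[[0.008,0,0,0.02,0],[0.008,0,0,0.04,0],[0.008,0,0,0.06,0],[0.008,0,0,0.09,0],[0.008,0,0,0.13,0]]' 60
```

```text
time_s: 18.88
tool_pos: [547.2, 64.1, 101.0]
orientation: [[1.0, 0.001, 0.023], [-0.023, -0.0, 1.0], [0.001, -1.0, -0.0]]
contact_force: [0.3, -0.0, -0.1]
grip_width: 35.9
time_s: 19.5
tool_pos: [547.4, 64.2, 101.0]
orientation: [[1.0, 0.002, 0.023], [-0.023, -0.0, 1.0], [0.002, -1.0, -0.0]]
contact_force: [-0.4, -0.0, 5.6]
grip_width: 10.8
time_s: 20.12
tool_pos: [545.2, 64.3, 228.9]
orientation: [[1.0, -0.004, 0.023], [-0.023, 0.0, 1.0], [-0.004, -1.0, 0.0]]
contact_force: [0.7, -0.2, -1.5]
grip_width: 10.8
```

```bash
python3 -m crank '[[0.008,0,-0.05,0,-0.18],[0.008,0,-0.11,0,-0.36],[0.008,-0.005,-0.17,0,-0.54],[0.008,-0.01,-0.23,0,-0.72],[0.008,-0.015,-0.28,0,-0.9]]'; python3 -m crank '[[0.008,-0.003,-0.04,0,-0.18],[0.008,-0.006,-0.08,0,-0.36],[0.008,-0.015,-0.121,0,-0.54],[0.008,-0.015,-0.121,0,-0.59],[0.008,-0.015,-0.121,0,-0.59]]'; python3 -m crank '[[0.008,0,0,-0.03,0],[0.008,0,0,-0.055,0],[0.008,0,0,-0.06,0],[0.008,0,0,-0.06,0]]';python3 - <<'E'
from m import *
snap("side","s7.png",(190,20,330,265),3)
E
```

```text
time_s: 20.75
tool_pos: [530.6, -217.7, 229.0]
orientation: [[0.598, -0.001, 0.801], [-0.801, 0.001, 0.598], [-0.001, -1.0, -0.0]]
contact_force: [0.9, 0.7, -1.3]
grip_width: 10.9
time_s: 21.38
tool_pos: [515.9, -336.8, 228.7]
orientation: [[0.058, -0.001, 0.998], [-0.998, 0.001, 0.058], [-0.001, -1.0, -0.001]]
contact_force: [-0.2, 0.2, -1.4]
grip_width: 10.8
time_s: 21.88
tool_pos: [516.7, -336.4, 170.0]
orientation: [[0.059, -0.0, 0.998], [-0.998, 0.0, 0.059], [-0.0, -1.0, -0.0]]
contact_force: [0.9, 0.8, -1.8]
grip_width: 10.8
```

View pics/s7.png

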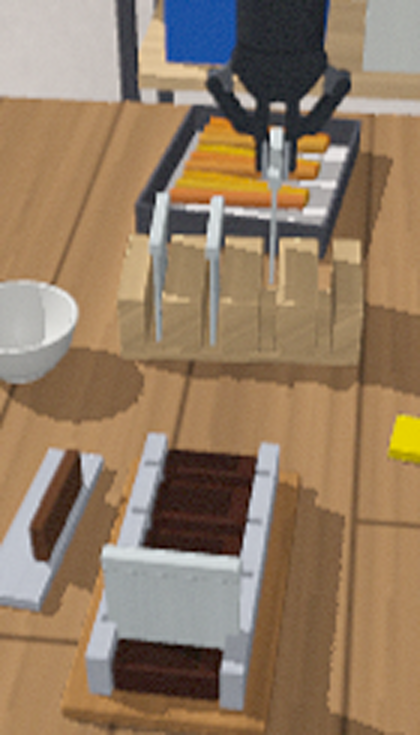

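Two dividers are seated in the stand (crop 160,335 and 213,340), and the third is aligned over slot B (crop 272,280). One is left on the board.

```bash
python3 -m crank '[[0.008,0,0,-0.015,0],[0.008,0,0,-0.03,0],[0.008,0,0,-0.045,0],[0.008,0,0,-0.06,0],[0.008,0,0,-0.065,0]]'; python3 -m crank '[[0.008,0,0,-0.003,0],[0.008,0,0,-0.006,0],[0.008,0,0,-0.008,0],[0.008,0,0,-0.008,0],[0.008,0,0,-0.008,0]]'
```

```text
time_s: 22.55
tool_pos: [515.8, -336.1, 102.9]
orientation: [[0.058, -0.002, 0.998], [-0.998, 0.002, 0.058], [-0.002, -1.0, -0.002]]
contact_force: [-0.9, 0.2, -1.2]
grip_width: 11.0
time_s: 23.18
tool_pos: [517.2, -337.1, 98.1]
orientation: [[0.058, 0.002, 0.998], [-0.998, -0.001, 0.058], [0.001, -1.0, 0.001]]
contact_force: [-0.2, 1.9, 5.3]
grip_width: 10.9
```

```bash
python3 -m crank '[[0.02,0,0,0,0],[0.03,0,0,0,0],[0.036,0,0,0,0],[0.036,0,0,0.02,0],[0.036,0,0,0.07,0]]'; python3 -m crank '[[0.036,0,0,0.05,0],[0.036,0,0.05,0.06,0.18],[0.036,0.005,0.11,0.06,0.36],[0.036,0.01,0.17,0.06,0.54],[0.036,0.015,0.23,0.06,0.72]]'; python3 -m crank '[[0.036,0.004,0.06,0,0.18],[0.036,0.008,0.12,0,0.36],[0.036,0.014,0.18,0,0.54],[0.036,0.016,0.229,0,0.72],[0.036,0.016,0.229,0,0.77]]';  python3 -m crank '[[0.036,0,0,-0.03,0],[0.036,0,0,-0.03,0]]'
```

```text
time_s: 23.8
tool_pos: [515.2, -335.6, 165.9]
orientation: [[0.058, -0.004, 0.998], [-0.998, 0.004, 0.058], [-0.004, -1.0, -0.004]]
contact_force: [1.6, -0.1, 0.2]
grip_width: 36.4
time_s: 24.42
tool_pos: [531.7, -105.1, 228.6]
orientation: [[0.706, 0.002, 0.708], [-0.708, -0.001, 0.706], [0.002, -1.0, 0.001]]
contact_force: [1.1, -0.3, -0.5]
grip_width: 36.2
time_s: 25.05
tool_pos: [547.5, 125.4, 228.5]
orientation: [[1.0, 0.002, 0.015], [-0.015, 0.0, 1.0], [0.002, -1.0, 0.0]]
contact_force: [-0.7, -1.2, 0.5]
grip_width: 35.6
time_s: 25.3
tool_pos: [546.2, 122.4, 195.8]
orientation: [[1.0, -0.004, 0.022], [-0.022, -0.0, 1.0], [-0.004, -1.0, -0.0]]
contact_force: [-0.7, -0.5, -0.2]
grip_width: 36.3
```

```bash
python3 -m crank '[[0.036,0,0,-0.03,0],[0.036,0,0,-0.06,0],[0.036,0,0,-0.09,0],[0.036,0,0,-0.097,0],[0.036,0,0,-0.097,0]]'; python3 -m crank '[[0.036,0,0,0,0],[0.008,0,0,0,0],[0.008,0,0,0,0],[0.008,0,0,0,0],[0.008,0,0,0,0]]' 40; python3 -m crank '[[0.008,0,0,0.02,0],[0.008,0,0,0.04,0],[0.008,0,0,0.06,0],[0.008,0,0,0.09,0],[0.008,0,0,0.13,0]]' 60
```

```text
time_s: 25.92
tool_pos: [548.3, 122.1, 101.1]
orientation: [[1.0, 0.001, 0.023], [-0.023, 0.0, 1.0], [0.001, -1.0, 0.0]]
contact_force: [-0.6, 1.1, -0.2]
grip_width: 36.1
time_s: 26.55
tool_pos: [548.4, 122.3, 101.0]
orientation: [[1.0, 0.002, 0.023], [-0.023, 0.0, 1.0], [0.002, -1.0, 0.0]]
contact_force: [-1.9, -0.0, 5.2]
grip_width: 11.4
time_s: 27.18
tool_pos: [546.2, 122.2, 228.9]
orientation: [[1.0, -0.004, 0.023], [-0.023, -0.0, 1.0], [-0.004, -1.0, -0.0]]
contact_force: [1.1, -0.2, -0.5]
grip_width: 10.6
```

```bash
python3 -m crank '[[0.008,0,-0.05,0,-0.18],[0.008,-0.01,-0.11,0,-0.36],[0.008,-0.02,-0.17,0,-0.54],[0.008,-0.03,-0.23,0,-0.72],[0.008,-0.04,-0.28,0,-0.9]]'; python3 -m crank '[[0.008,-0.01,-0.05,0,-0.18],[0.008,-0.02,-0.1,0,-0.36],[0.008,-0.03,-0.15,0,-0.54],[0.008,-0.046,-0.182,0,-0.59],[0.008,-0.046,-0.182,0,-0.59]]'; python3 -m crank '[[0.008,0,0,-0.03,0],[0.008,0,0,-0.055,0],[0.008,0,0,-0.06,0],[0.008,0,0,-0.06,0]]';python3 - <<'E'
from m import *
snap("side","s8.png",(190,20,330,265),3)
E
```

```text
time_s: 27.8
tool_pos: [506.4, -159.6, 229.2]
orientation: [[0.598, -0.001, 0.801], [-0.801, 0.0, 0.598], [-0.001, -1.0, -0.0]]
contact_force: [0.5, -0.4, -1.8]
grip_width: 10.8
time_s: 28.42
tool_pos: [460.2, -341.3, 228.9]
orientation: [[0.054, -0.001, 0.999], [-0.999, 0.001, 0.054], [-0.001, -1.0, -0.001]]
contact_force: [-0.6, 0.1, -1.0]
grip_width: 11.2
time_s: 28.92
tool_pos: [461.8, -339.2, 169.9]
orientation: [[0.059, -0.0, 0.998], [-0.998, 0.0, 0.059], [-0.0, -1.0, -0.0]]
contact_force: [0.5, -0.1, -0.9]
grip_width: 10.8
```

View pics/s8.png

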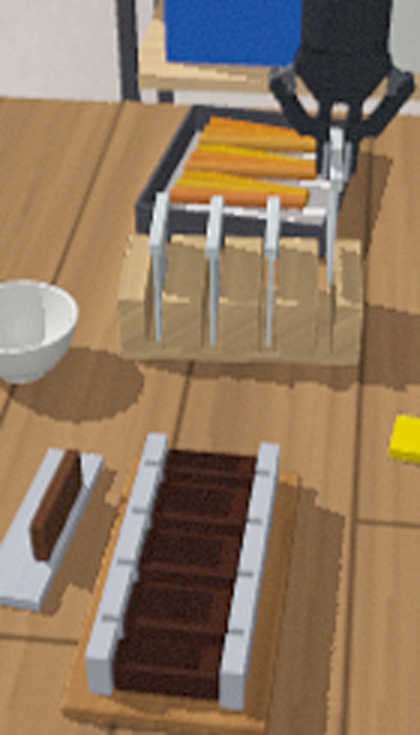

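Three are seated, the board's rails are empty, and the fourth is over slot A (crop 331,280).

```bash
python3 -m crank '[[0.008,0,0,-0.015,0],[0.008,0,0,-0.03,0],[0.008,0,0,-0.045,0],[0.008,0,0,-0.06,0],[0.008,0,0,-0.065,0]]'; python3 -m crank '[[0.008,0,0,-0.003,0],[0.008,0,0,-0.006,0],[0.008,0,0,-0.008,0],[0.008,0,0,-0.008,0],[0.008,0,0,-0.008,0]]'
```

```text
time_s: 29.6
tool_pos: [460.8, -339.1, 103.0]
orientation: [[0.058, -0.002, 0.998], [-0.998, 0.002, 0.058], [-0.002, -1.0, -0.002]]
contact_force: [0.8, 0.4, -0.4]
grip_width: 10.8
time_s: 30.22
tool_pos: [462.1, -340.2, 98.1]
orientation: [[0.058, 0.001, 0.998], [-0.998, -0.001, 0.058], [0.001, -1.0, 0.001]]
contact_force: [-0.5, 1.8, 5.7]
grip_width: 10.9
```

```bash
python3 -m crank '[[0.02,0,0,0,0],[0.03,0,0,0,0],[0.036,0,0,0,0],[0.036,0,0,0.02,0],[0.036,0,0,0.07,0]]'; python3 -m crank '[[0.036,0,0,0.06,0],[0.036,0,0,0.1,0],[0.036,0,0,0.1,0]]'; python3 - <<'E'
from m import *
s0=snap("top","t9.png"); s=big(s0); f=s["frame"].astype(int); k=4
B=lambda *b:[x*k for x in b]
mn,mx=f.min(2),f.max(2)
print("bar"); [print(r) for r in rects(s,((mx-mn<30)&(mn>140)).astype(np.uint8),12,1000,B(195,85,290,140))]
print("rib"); [print(r) for r in rects(s,((mx<75)&(mx-mn>25)).astype(np.uint8),52,200,B(215,100,275,130))]
print("railsouter"); [print(r) for r in rects(s,((mx-mn<30)&(mn>110)).astype(np.uint8),55,300,B(170,140,300,215))]
snap("side","s9.png",(150,90,330,265),4)
snap("top","t10.png",(165,90,325,220),5)
E
```

```text
time_s: 30.85
tool_pos: [460.3, -338.5, 166.1]
orientation: [[0.058, -0.004, 0.998], [-0.998, 0.004, 0.058], [-0.004, -1.0, -0.003]]
contact_force: [0.7, -0.6, 0.0]
grip_width: 36.1
time_s: 31.22
tool_pos: [463.1, -341.4, 273.2]
orientation: [[0.058, 0.007, 0.998], [-0.998, -0.008, 0.058], [0.008, -1.0, 0.007]]
contact_force: [0.6, -0.2, -0.2]
grip_width: 35.7
bar
(array([679.4, -16.2]), array([ 49.8, 173.4]), np.float64(84.1), array([1024. ,  519.9], dtype=float32))
rib
(array([670.4,   7.1]), array([43.1,  5.6]), np.float64(90.6), array([987. , 514.5], dtype=float32))
railsouter
(array([498.9,  37.2]), array([ 17.7, 249.6]), np.float64(88.5), array([933.1, 797.9], dtype=float32))
(array([594.5,  34.7]), array([ 17.2, 249.7]), np.float64(88.5), array([939. , 637.2], dtype=float32))
(array([637.5, -75.2]), array([53.7,  9.8]), np.float64(90.6), array([1125.,  568.], dtype=float32))
```

View pics/t10.png

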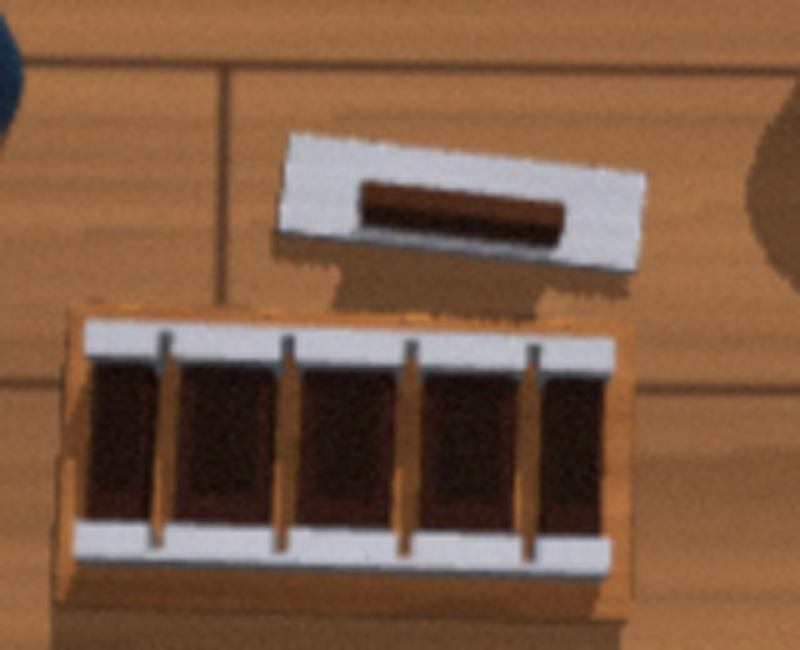

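View pics/s9.png

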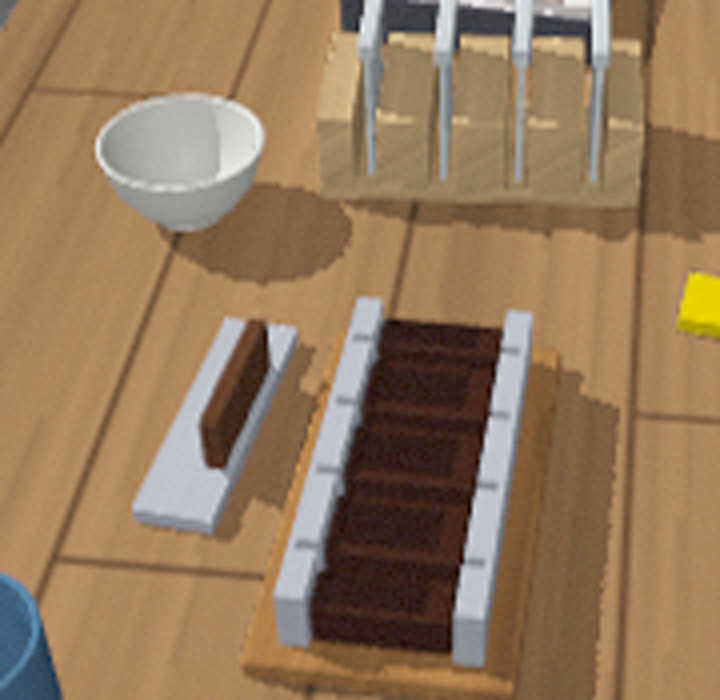

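The bar was knocked meanwhile and now lies nearer the board, at top-view pixel ~(257,130). All four dividers look seated. I measure the bar again with a wider window.

```bash
python3 - <<'E'
from m import *
s0=ctrl.snapshot("top"); s=big(s0); f=s["frame"].astype(int); k=4
B=lambda *b:[x*k for x in b]
mn,mx=f.min(2),f.max(2)
m=((mx-mn<30)&(mn>140)).astype(np.uint8)
print("bar"); [print(r) for r in rects(s,m,12,1000,B(205,100,310,150))]
# near board edge: front-top edge z=15 by gradient along x at several y
for y in(-80,-40,0,40,80,120,150):
    X=np.arange(455,500,.25)
    P=np.array([proj(s,(x,y,15)) for x in X],np.float32)
    v=cv2.remap(s["frame"],P[None,:,0].copy(),P[None,:,1].copy(),cv2.INTER_LINEAR)[0].astype(float).sum(1)
    v=cv2.GaussianBlur(v.reshape(-1,1),(1,13),0).ravel(); g=np.gradient(v); i=np.argsort(-abs(g))[:1]
    pk=[(X[j],round(g[j],1)) for j in range(8,len(g)-8) if abs(g[j])==abs(g[j-8:j+9]).max() and abs(g[j])>2]
    print(y,pk)
o=ctrl.observe();print(o['tool_pos'],o['orientation'][:,2])
E
```

```text
bar
(array([678.8, -19.8]), array([ 50. , 180.8]), np.float64(84.0), array([1029.7,  520.8], dtype=float32))
-80 [(np.float64(467.0), np.float64(-4.9)), (np.float64(471.0), np.float64(3.0)), (np.float64(492.25), np.float64(18.8))]
-40 [(np.float64(466.75), np.float64(-3.5)), (np.float64(493.25), np.float64(18.5))]
0 [(np.float64(457.0), np.float64(-2.9)), (np.float64(469.0), np.float64(-4.2)), (np.float64(474.5), np.float64(2.5)), (np.float64(494.25), np.float64(19.1))]
40 [(np.float64(495.25), np.float64(20.1))]
80 [(np.float64(470.5), np.float64(-3.4)), (np.float64(473.75), np.float64(2.1)), (np.float64(496.75), np.float64(18.3))]
120 [(np.float64(497.5), np.float64(23.5))]
150 [(np.float64(471.25), np.float64(-2.4))]
[ 460.90475681 -339.14270721  265.39048577] [ 0.99831935  0.05792825 -0.00167065]
```

```bash
python3 - <<'E'
from m import *
s=big(ctrl.snapshot("top")); f=s["frame"].astype(int)
# rib top-face upper(far) edge along a column through rib; far-top edge -> plane z=52
for U in (400,460,520):
    u=(165+(U+.5)/5); c=int(u*4)
    col=f[4*115:4*145,c].sum(1); g=np.gradient(cv2.GaussianBlur(col.astype(np.float32).reshape(-1,1),(1,5),0).ravel())
    i=g.argmin()+460; print(U,at(s,c,i,52).round(1))
E
python3 -m crank '[[0.036,0.04,0.06,0,-0.08],[0.036,0.08,0.11,0,-0.163],[0.036,0.11,0.16,0,-0.163],[0.036,0.14,0.21,0,-0.163],[0.036,0.17,0.26,0,-0.163]]'; python3 -m crank '[[0.036,0.034,0.062,0,0],[0.036,0.034,0.062,-0.04,0],[0.036,0.034,0.062,-0.08,0],[0.036,0.034,0.062,-0.12,0],[0.036,0.034,0.062,-0.12,0]]'
```

```text
400 [675.   11.3]
460 [672.2 -17.4]
520 [668.2 -46.2]
time_s: 32.1
tool_pos: [631.8, -77.7, 265.1]
orientation: [[-0.105, -0.003, 0.994], [-0.994, 0.001, -0.105], [-0.0, -1.0, -0.003]]
contact_force: [1.0, -1.0, -0.0]
grip_width: 36.3
time_s: 32.72
tool_pos: [662.0, -17.0, 141.1]
orientation: [[-0.105, -0.011, 0.994], [-0.994, 0.002, -0.105], [-0.001, -1.0, -0.011]]
contact_force: [0.3, -0.2, -0.4]
grip_width: 35.8
```

```bash
python3 -m crank '[[0.036,0,0,-0.03,0],[0.036,0,0,-0.06,0],[0.036,0,0,-0.085,0],[0.036,0,0,-0.085,0]]'; python3 - <<'E'
from m import *
snap("side","s11.png",(150,90,330,265),4)
E
```

```text
time_s: 33.22
tool_pos: [664.7, -17.7, 61.0]
orientation: [[-0.105, -0.003, 0.994], [-0.994, 0.001, -0.105], [-0.0, -1.0, -0.003]]
contact_force: [-0.4, -0.4, 0.5]
grip_width: 36.0
```

View pics/s11.png

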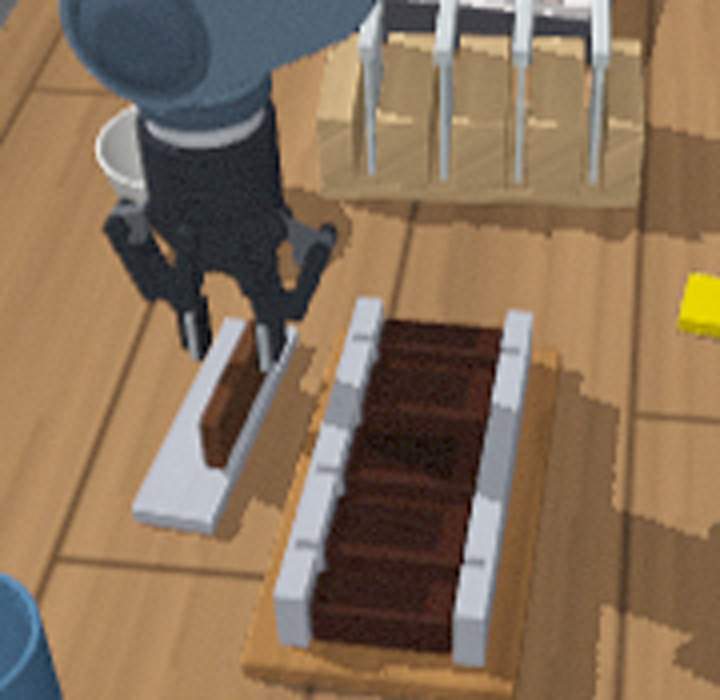

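The fingers (crop 195,355 and 265,365) straddle the rib (crop ~235,370). Going down and gripping.

```bash
python3 -m crank '[[0.036,0.001,0,-0.012,0],[0.036,0.001,0,-0.025,0],[0.036,0.001,0,-0.036,0],[0.036,0.001,0,-0.036,0],[0.036,0.001,0,-0.036,0]]'; python3 -m crank '[[0.01,0,0,0,0],[0.01,0,0,0,0],[0.01,0,0,0,0],[0.01,0,0,0,0],[0.01,0,0,0,0]]' 80
```

```text
time_s: 33.9
tool_pos: [666.7, -17.8, 25.9]
orientation: [[-0.105, 0.0, 0.994], [-0.994, -0.0, -0.105], [0.0, -1.0, 0.0]]
contact_force: [0.4, -0.5, 0.4]
grip_width: 35.9
time_s: 34.52
tool_pos: [667.1, -17.9, 26.5]
orientation: [[-0.105, 0.001, 0.994], [-0.994, -0.0, -0.105], [0.0, -1.0, 0.001]]
contact_force: [0.8, -0.3, 4.4]
grip_width: 12.7
```

```bash
python3 -m crank '[[0.01,0,0,0.02,0],[0.01,0,0,0.045,0],[0.01,0,0,0.075,0],[0.01,0,0,0.1,0],[0.01,0,0,0.1,0]]' 100;python3 - <<'E'
from m import *
snap("side","s12.png",(150,60,330,265),3)
E
```

```text
time_s: 35.15
tool_pos: [667.6, -17.9, 128.4]
orientation: [[-0.105, 0.004, 0.994], [-0.995, -0.001, -0.105], [0.0, -1.0, 0.004]]
contact_force: [0.3, 0.3, -3.9]
grip_width: 11.8
```

View pics/s12.png

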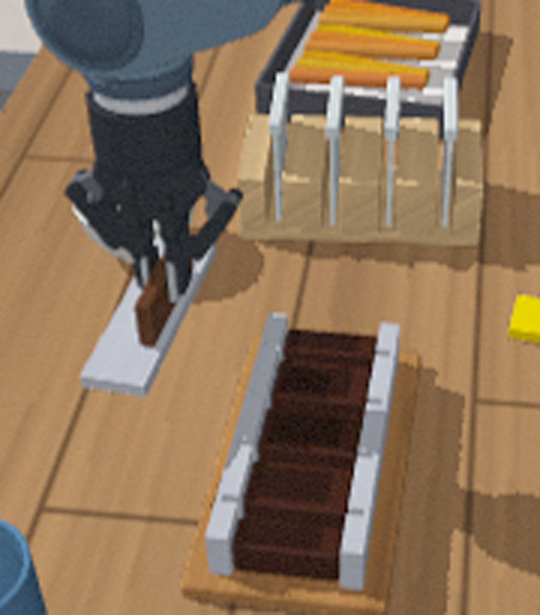

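The bar is lifted and level. I carry it over the board to the robot's side, ending a few mm short of the edge.

```bash
python3 -m crank '[[0.01,-0.04,0.01,0,0.02],[0.01,-0.08,0.02,0,0.04],[0.01,-0.12,0.03,0,0.06],[0.01,-0.16,0.04,0,0.081],[0.01,-0.2,0.05,0,0.081]]'; python3 -m crank '[[0.01,-0.03,0.005,0,0],[0.01,-0.039,0.007,0,0],[0.01,-0.039,0.007,0,0],[0.01,-0.039,0.007,-0.03,0],[0.01,-0.039,0.007,-0.06,0]]';python3 -m crank '[[0.01,0,0,0,0],[0.01,0,0,0,0]]'
```

```text
time_s: 35.83
tool_pos: [463.6, 32.8, 123.8]
orientation: [[-0.024, -0.004, 1.0], [-1.0, 0.001, -0.024], [-0.001, -1.0, -0.004]]
contact_force: [0.1, 0.7, -2.4]
grip_width: 12.2
time_s: 36.45
tool_pos: [429.3, 38.8, 65.6]
orientation: [[-0.024, 0.002, 1.0], [-1.0, -0.0, -0.024], [0.0, -1.0, 0.002]]
contact_force: [-0.5, -0.5, -3.4]
grip_width: 12.2
time_s: 36.7
tool_pos: [428.8, 39.0, 66.7]
orientation: [[-0.024, 0.001, 1.0], [-1.0, -0.0, -0.024], [0.0, -1.0, 0.001]]
contact_force: [0.2, 1.2, -2.3]
grip_width: 12.0
```

```bash
python3 -m crank '[[0.01,0,0,-0.012,0],[0.01,0,0,-0.025,0],[0.01,0,0,-0.035,0],[0.01,0,0,-0.038,0],[0.01,0,0,-0.039,0]]'; python3 - <<'E'
from m import *
snap("side","s13.png",(190,130,400,300),3)
snap("top","t13.png",(165,130,325,260),5)
E
```

```text
time_s: 37.33
tool_pos: [427.5, 39.3, 26.6]
orientation: [[-0.024, -0.0, 1.0], [-1.0, 0.0, -0.024], [-0.0, -1.0, -0.0]]
contact_force: [0.3, 0.1, -3.7]
grip_width: 12.3
```

View pics/s13.png

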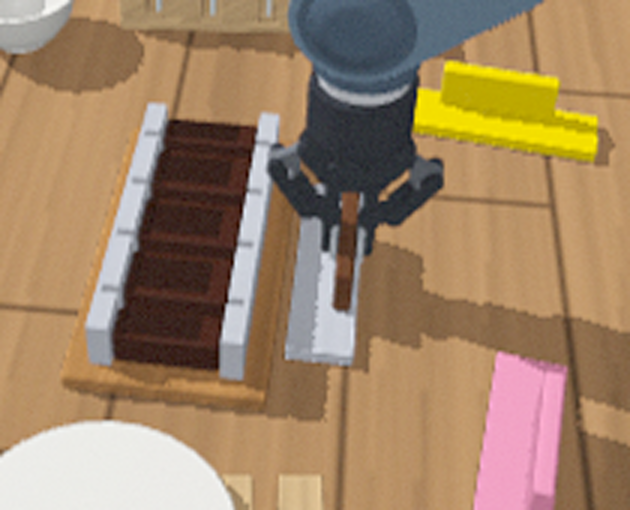

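View pics/t13.png

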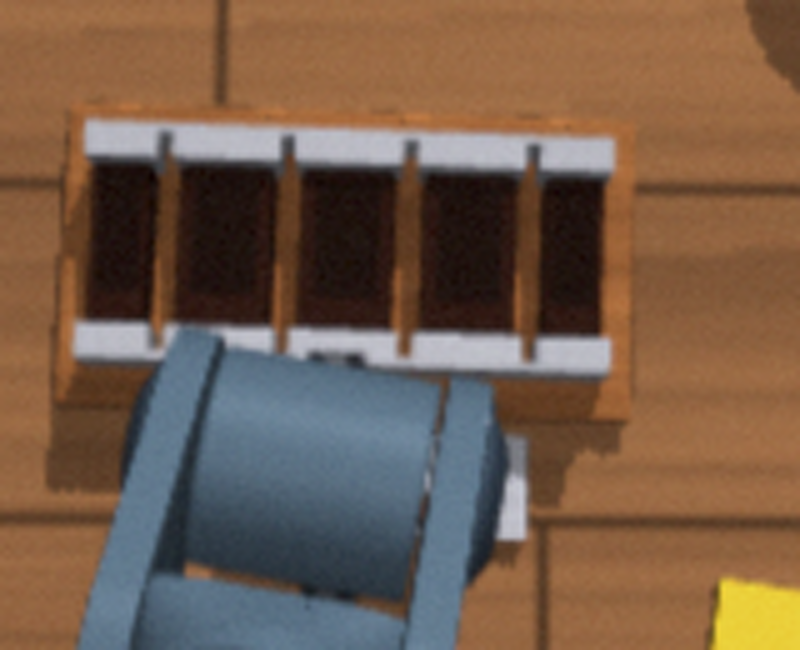

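```bash
python3 -m crank '[[0.01,0.001,0,-0.001,0],[0.01,0.002,0,-0.001,0],[0.01,0.003,0,-0.001,0],[0.01,0.004,0,-0.001,0],[0.01,0.004,0,-0.001,0]]'; python3 -m crank '[[0.01,0.001,0,0,0],[0.01,0.002,0,0,0],[0.01,0.002,0,0,0]]';  python3 -m crank '[[0.01,0.001,0,0,0],[0.01,0.001,0,0,0]]'
```

```text
time_s: 38.05
tool_pos: [431.4, 39.2, 26.5]
orientation: [[-0.024, -0.001, 1.0], [-1.0, -0.0, -0.024], [0.0, -1.0, -0.001]]
contact_force: [-4.5, -0.0, 4.7]
grip_width: 12.3
time_s: 38.42
tool_pos: [433.4, 39.2, 26.5]
orientation: [[-0.024, -0.002, 1.0], [-1.0, -0.0, -0.024], [0.0, -1.0, -0.002]]
contact_force: [-3.7, 0.4, 5.1]
grip_width: 12.3
time_s: 38.67
tool_pos: [434.3, 39.2, 26.5]
orientation: [[-0.024, -0.001, 1.0], [-1.0, -0.0, -0.024], [0.0, -1.0, -0.001]]
contact_force: [-4.6, 0.1, 5.7]
grip_width: 11.8
```

```bash
for i in 1 ; do python3 -m crank '[[0.01,0.001,0,0,0],[0.01,0.001,0,0,0]]'; python3 -m crank '[[0.01,0.001,0,0,0],[0.01,0.001,0,0,0]]'; python3 -m crank '[[0.01,0.001,0,0,0],[0.01,0.001,0,0,0]]';  done
```

```text
time_s: 38.92
tool_pos: [435.4, 39.2, 26.5]
orientation: [[-0.024, -0.002, 1.0], [-1.0, -0.0, -0.024], [0.0, -1.0, -0.001]]
contact_force: [-4.5, -0.4, 5.1]
grip_width: 12.0
time_s: 39.17
tool_pos: [435.7, 39.3, 26.5]
orientation: [[-0.024, -0.003, 1.0], [-1.0, -0.0, -0.024], [0.0, -1.0, -0.003]]
contact_force: [-8.5, -0.9, 9.1]
grip_width: 12.3
time_s: 39.42
tool_pos: [435.8, 39.3, 26.5]
orientation: [[-0.023, -0.006, 1.0], [-1.0, 0.0, -0.023], [0.0, -1.0, -0.006]]
contact_force: [-13.2, -0.0, 15.2]
grip_width: 12.0
```

Fx jumped (−4 to −13 N) while the TCP stopped at x ≈ 435.8, so the bar is against the edge. I relax the push, release and lift.

```bash
python3 -m crank '[[0.01,-0.0015,0,0,0],[0.01,-0.0015,0,0,0]]'; python3 -m crank '[[0.02,0,0,0,0],[0.03,0,0,0,0],[0.036,0,0,0,0],[0.036,0,0,0,0],[0.036,0,0,0.01,0]]'; python3 -m crank '[[0.036,0,0,0.03,0],[0.036,0,0,0.07,0],[0.036,0,0,0.12,0],[0.036,0,0,0.17,0],[0.036,0,0,0.21,0]]'; python3 -m crank '[[0.036,-0.04,0.05,0,0],[0.036,-0.08,0.1,0,0],[0.036,-0.1,0.16,0,0],[0.036,-0.12,0.22,0,0],[0.036,-0.13,0.28,0,0]]'; python3 - <<'E'
from m import *
snap("side","s14.png")
snap("top","t14.png",(165,130,325,260),5)
E
```

```text
time_s: 39.67
tool_pos: [435.7, 39.3, 26.5]
orientation: [[-0.024, -0.001, 1.0], [-1.0, 0.0, -0.024], [-0.0, -1.0, -0.001]]
contact_force: [-5.6, 0.5, 5.8]
grip_width: 11.9
time_s: 40.3
tool_pos: [435.3, 39.3, 35.5]
orientation: [[-0.024, -0.002, 1.0], [-1.0, 0.0, -0.024], [-0.0, -1.0, -0.002]]
contact_force: [0.4, -0.2, -0.3]
grip_width: 35.9
time_s: 40.92
tool_pos: [436.2, 39.2, 248.9]
orientation: [[-0.024, 0.003, 1.0], [-1.0, -0.001, -0.024], [0.0, -1.0, 0.003]]
contact_force: [-0.2, -0.5, 0.6]
grip_width: 36.1
time_s: 41.55
tool_pos: [305.3, 318.5, 247.0]
orientation: [[-0.023, 0.002, 1.0], [-1.0, 0.001, -0.023], [-0.001, -1.0, 0.002]]
contact_force: [1.1, -0.6, -0.3]
grip_width: 35.9
```

View pics/s14.png

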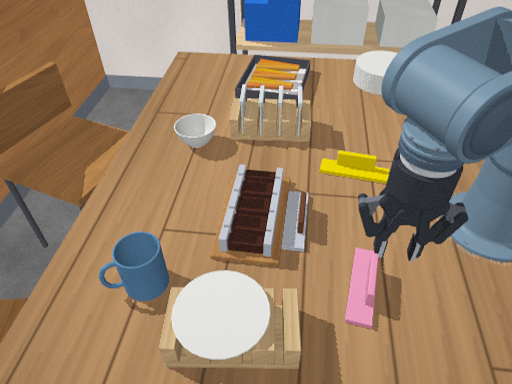

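View pics/t14.png

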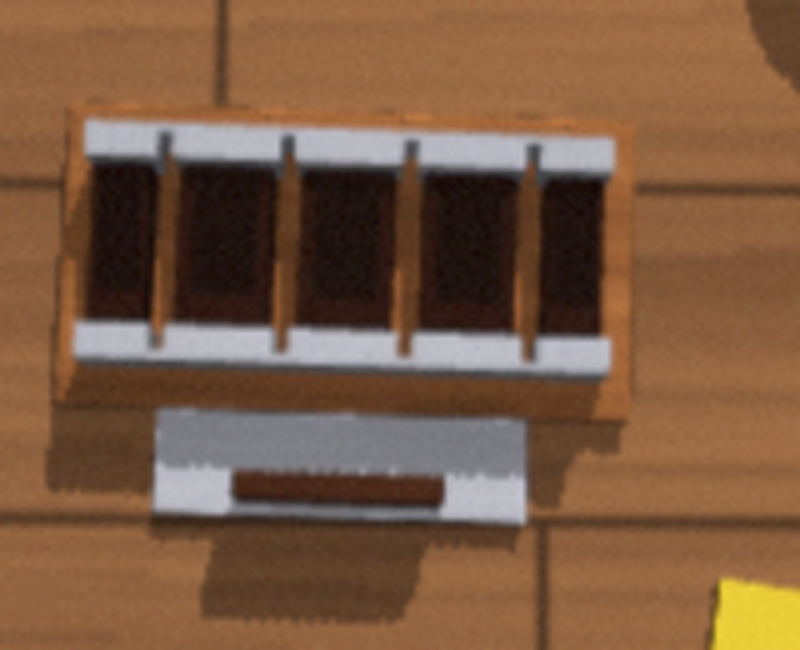

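The side view shows the bar (295,220) along the board's robot-side edge, and no bystander looks moved. Last numeric check:

```bash
python3 - <<'E'
from m import *
s0=snap("top","t15.png",(340,110,440,240),4); s=big(s0); f=s["frame"].astype(int); k=4
B=lambda *b:[x*k for x in b]
mn,mx=f.min(2),f.max(2)
print("bar"); [print(r) for r in rects(s,((mx-mn<30)&(mn>95)).astype(np.uint8),12,1000,B(185,210,290,240))]
print("hems"); [print(r) for r in rects(s,(mn>200).astype(np.uint8),122,300,B(360,120,435,240))]
snap("side","s15.png",(220,75,325,145),7)
print(ctrl.observe()['joint_velocities'].round(2))
E
```

```text
bar
(array([446.7,  38.4]), array([ 51.6, 181.6]), np.float64(88.6), array([932.4, 892.5], dtype=float32))
hems
(array([ 461.7, -341. ]), array([92. ,  7.3]), np.float64(93.0), array([1625.7,  855.1], dtype=float32))
(array([ 516.5, -337.7]), array([91.1,  7.6]), np.float64(93.3), array([1615.2,  755.6], dtype=float32))
(array([ 571.6, -333.4]), array([90.7,  7.5]), np.float64(93.8), array([1602.8,  656.8], dtype=float32))
(array([ 625.6, -333.6]), array([91.3,  7. ]), np.float64(93.5), array([1599. ,  561.8], dtype=float32))
[-3.41 -1.23  1.1  -0.04 -0.12 -0.14]
```

View pics/s15.png

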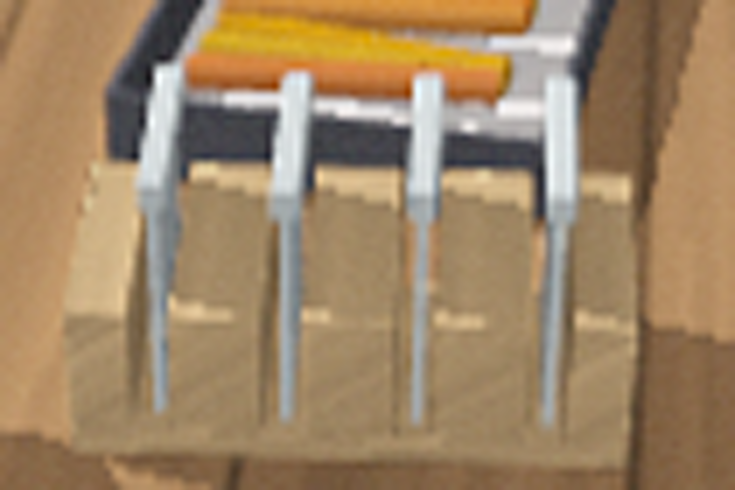

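View pics/t15.png

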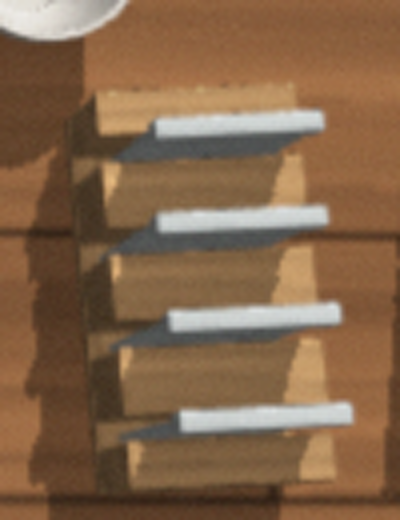

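```bash
python3 -m crank '[[0.036,0,0,0,0],[0.036,0,0,0,0],[0.036,0,0,0,0]]'; python3 -c "
from plant import ctrl
print(ctrl.job_done())"
```

```text
time_s: 42.12
tool_pos: [307.0, 315.8, 245.9]
orientation: [[-0.026, 0.0, 1.0], [-1.0, 0.0, -0.026], [-0.0, -1.0, 0.0]]
contact_force: [-0.5, -0.7, -0.8]
grip_width: 36.0
the job is handed in; nothing more can be done
None
```

The job is handed in at about 42 s. All four dividers stand in the free stand, and the steel stop bar lies against the board's robot-side edge. No verdict was reported.

- **Dividers:** I lifted each one straight up and lowered it into its own slot until the wrist felt the floor (about 5 N), then released it. The last pictures show all four upright and fully down. Each hem is within about 1 mm of its slot centre across the slot and within about 3 mm along it.
- **Bar:** It was knocked about 50 mm during the run, so I measured it again before picking it up. I set it down and pushed it against the board until the force jumped to about 13 N. The last check puts its centre at (446.7, 38.4) mm against an ideal (447, 38.3), parallel to the board within about 0.2°.
- **Bystanders:** The plate, jug and bowl look unmoved in the last side picture; I did not measure them.
- **Checks that differed:** The first reading of the re-found bar was cut off by too small a window, so I repeated it. Picture measurements otherwise agreed with the arm's readings within about 2 mm.

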